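# Open the sprung gate of the dry sample cabinet and hold it wide

### The arm

A 7-joint arm with a two-finger parallel gripper is mounted at the origin on the work surface. World frame = base frame: x ahead of the robot, y to its left, z up, the work surface at z = 0. Lengths are in m, angles in degrees, forces in N, time in s.
With the tool pointing down it reaches from about 0.425 to 0.875 m from the base axis. Payload 4.7 kg.
Tool frame: the origin (TCP) lies between the finger pads; the fingertips stand 11 mm ahead of it and the grasp point (between the pads) lies 8 mm behind it; z points along the fingers, y is the direction in which the jaws open and shut (so a half turn about z gives the same grasp; the last joint's range is limited). The gripper opens to 85 mm and grips with 20 to 120 N. Pads are 22 mm wide; open, the fingers measure 114 mm over their backs; the gripper's body (76 mm by 85 mm) begins 54 mm behind the grasp point. The pads swing forward as they close: fully open they stand 13 mm farther back than shut.
Start: joints at [69.792, 18.392, -4.016, 83.108, 1.295, 78.541, -3.26], TCP at [0.233, -0.607, 0.242] pointing down, gripper open.
Joint ranges: [-163.93, 163.93], [-17.29, 119.83], [-79.2, 71.16], [3.27, 140.29], [-89.18, 269.18], [5.43, 117.66], [-154.24, 154.24]. Speed limits (degrees/s): [147.25, 147.25, 180, 180, 180, 180, 180].

### API

Orientations are given as [roll, pitch, yaw] about the fixed x, y, z axes, in that order (R = Rz(yaw) Ry(pitch) Rx(roll)).
In Python, from workcell import read_state, camera, camera_info, hand_in gives the robot as it stands. The module is installed in compiled form; this text tells all that it offers.
- The arm moves only by the tool jog_arm, never from a script. Its argument "commands" is a list that holds one entry, the list of rows, each a list of 7 numbers: the finger opening in m, from 0 to 0.0854, then the shift along the tool's x, y, z in m, then the turn, a rotation vector about the tool's x, y, z in degrees. In form: [[[grip, tx, ty, tz, ax, ay, az], ...]]. A call has 1 to 10 rows; each row is the pose to reach, as a shift and turn from the pose measured when the call began, along the tool's axes at that moment; what a row does not reach only later rows make up. A row lasts 1/12 s, in which the tool goes at most 41.7 mm and 7.16 degrees, less where a joint would pass 70% of its speed; a pose out of reach is approached as far as the arm can. A call with a gripper value outside its range is refused whole. The fingers move at their own pace and stop on an object; "grip_force" is the grip in N (left out, the last holds). Time passes only in rows, so rows that repeat a pose let the fingers close. It gives the time, the measured TCP pose, the force and the opening at its end, in the units of the state.
- read_state(): the state, without advancing time (a new reading comes with each control period).
- camera(name): name is "side" or "top" or "wrist"; returns the picture (480x640x3 uint8, red, green, blue); there is no depth.
- camera_info(name): a dict with "fx", "fy", "cx", "cy" (pixels), "D" ([k1, k2, p1, p2, k3] as OpenCV has them; the pictures are not rectified), "rvec" (rotation vector, rad) and "tvec" (3), from world to camera coordinates, as OpenCV has them. Camera axes: x right, y down, z forward; pixel columns grow to the right and rows downward; lengths in m; the calibration is good to about 2 mm. A picture is of the moment at which its call begins: read the wrist's pose just before it. camera_info takes no time and is no camera call; for the wrist camera it gives the pose at the moment of the call.
- hand_in(): hands the job in, once; it reports no verdict.
The state is a dict: "clock": time; "joint_positions": joint angles; "qd": joint speeds; "effort": joint torques, N m; "tcp_pos": TCP position; "orientation": TCP orientation; "ft_force": force on the tool from outside, world axes, zero at the start; "torque": the same for the moment, N m; "grip_width": finger opening in m.
Only numpy, scipy, OpenCV 4.12 (cv2) and the standard library are available. Lean on these libraries where they do the work, as an engineer would, in place of code of your own. Each camera call takes 0.05 s, during which the arm holds its last target. There are 200 camera calls.

### The job

Open the dry sample cabinet and keep it open for a colleague: squeeze together the two jaws of the round-post catch until they stop, then, in that order, do the same with the flat-bar catch, and leave both squeezed. Then swing the gate out (the upright post on it is its handle) past its half-way detent to about square with the cabinet front and finish still holding it there with the gripper, because its spring would close it again. Leave the other things on the bench and on the cabinet where they are.

Things in the scene. Friction and masses are not known exactly. Their poses are not given: they have to be found in the camera images.
- cabinet: Fixed clear-sided dry cabinet, dark steel top, 200 mm deep, 240 wide, 150 high. Origin on the bench under its front face; x points from the front (the gate side, facing the robot) inward, y to the left seen from the robot, z up. Walls: x 0 to 200, y -140 to 100 mm; top at z 150. A 10 mm high detent housing stands on top at x 38 to 74, y 81 to 99.
- round_catch_grip (a point): Catch with two ROUND upright steel posts (12 mm diameter, tops 50 mm above the cabinet top) side by side along the cabinet's y. This point: where they meet when squeezed, 28 mm above the cabinet top. Fixed post: +1 to +13 mm in y from it; sliding post at first -29 to -17. Round 4 mm base plate. Lies at cabinet x 35 mm, y +35 or -95 (the other catch has the other place).
- flat_catch_grip (a point): Catch with two FLAT upright steel bars (26 mm along the cabinet's x, 12 mm thick along y, tops 48 mm above the cabinet top). This point: where they meet when squeezed, 28 mm above the cabinet top. Oblong base plate. Fixed bar: +1 to +13 mm in y from it; sliding bar at first -29 to -17. On both catches a thin hook runs from the sliding jaw forward over the gate's edge.
- round_catch_slide (a joint): Travel of the round sliding post toward the fixed one (along cabinet +y), m: 0 latched, 0.016 fully squeezed against its stop (2 mm gap left). About 5 N of friction, no spring: it stays where it is left. Its hook clears the gate beyond 0.009.
- flat_catch_slide (a joint): The same for the flat catch's sliding bar: 0 latched, 0.016 fully squeezed; 5 N of friction; it stays where it is left.
- gate (a joint): Gate angle, rad: 0 shut, 1.57 square to the cabinet front, stop at 1.75. It swings out toward the robot (clockwise from above) about an upright hinge at its left (+y) edge; free edge 220 mm from the hinge. Blocked while a catch is latched. A spring always closes it (2 N at the post when shut, 3.5 N wide); a sprung roller must be forced over a lobe between 0.3 and 0.9 rad (about 10 N in all).
- gate_post (a point): Grip point of the gate's handle: a round upright steel post, 16 mm diameter, on the gate's top edge 125 mm from the hinge, rising 55 mm above the cabinet top; the point is on its axis 32 mm above the cabinet top and moves with the gate. Gate 10 mm thick, its edge just below the cabinet top; two steel lugs 78 and 208 mm from the hinge rise 14 mm above the cabinet top.
- gate_hinge (a point): Point on the gate's upright hinge axis, at the same height as the grip point of the post; fixed to the cabinet.
- rock: Bystander: layered brown rock, 100 x 260 x 70 mm, on the right of the bench; origin under its centre.
- rock_slice: Bystander: brown rock slice, 55 x 130 x 16 mm, on the left of the bench; origin under its centre.
- jar: Bystander: glass jar with black cap, 48 mm across, 62 high, in front of the cabinet beyond the hinge side; origin under its centre.
- lens: Bystander: hand lens lying flat, 90 mm long, 12 high, in front of the cabinet off the gate's free side; origin under the ring's centre.
- mount_pot: Bystander: white pot, 52 mm across, 24 high, on the back of the cabinet top; origin under its centre.
- brush: Bystander: brush lying at the right back; origin under its middle.
- mount_tray: Bystander: grey divided tray, 160 x 110 x 30 mm, at the left back; origin under its centre.

How it is judged (in metres and radians):
On the way, in this order (a step that is already met when the one before it is completed fails the run):
1. the round-post catch is squeezed home while the flat one and the gate are still latched (value of joint round_catch_slide above 0.013 m and value of joint flat_catch_slide below 0.006 m and value of joint gate below 0.1 rad), for 0.2 s.
2. then the flat-bar catch is squeezed home (value of joint each of flat_catch_slide, round_catch_slide above 0.013 m and value of joint gate below 0.1 rad), for 0.2 s.
3. the gate has been swung past its detent by the gripper (value of joint gate above 0.95 rad and contact force between the fingers and gate above 0.5 N), for 0.2 s.
At the end, for the whole second after the job is handed in: The gripper's fingers hold the gate (over 0.8 N between them) opened beyond 1.25 rad and still (under 0.15 rad/s); both catches are still squeezed beyond 13 of their 16 mm; no bystander has moved more than 30 mm (value of joint gate above 1.25 rad and velocity of joint gate between -0.15 and 0.15 rad/s and value of joint each of round_catch_slide, flat_catch_slide above 0.013 m and contact force between the fingers and gate above 0.8 N and not (distance of any of rock, rock_slice, jar, lens, mount_pot, brush, mount_tray from where it was at the start of the episode above 0.03 m)); the arm keeps its last pose, push and grip.
It fails at once if the flat-bar catch is squeezed before the round-post catch (value of joint flat_catch_slide above 0.006 m and value of joint round_catch_slide below 0.01 m).
It fails at once if a bystander is pushed more than 30 mm (distance of any of rock, rock_slice, jar, lens, mount_pot, brush, mount_tray from where it was at the start of the episode above 0.03 m).
It also fails if it takes over 56 s, if anything falls off the work surface, if the arm or the gripper's body presses on something with over 40 N, if the wrist force passes 120 N, or if a joint passes its speed limit or range.

## Working session

There is one attempt and no reset: what is moved stays moved. The work goes in short steps, Python scripts to look and compute and a tool call to move; the robot and the scene stay as the last step left them, time stands still between calls to the robot, and variables do not carry over. Pictures are saved under pics/ and viewed, on a budget of 10 in all, crops included, one or two more only if the job needs it, and the job is handed in when it is done.

Besides the shell and the picture viewer there is one more tool, called as name([rows], argument=value, ...), one row to a line, values as JSON. jog_arm: Moves the arm, as the interface text tells. Its arguments: {"type":"object","properties":{"commands":{"type":"array"},"grip_force":{"type":"number"}},"required":["commands"]}

```bash
mkdir -p pics
python3 - <<'E'
from workcell import *
import cv2
print(read_state())
for n in("side","top"):
    cv2.imwrite(f"pics/{n}0.png",camera(n)[:,:,::-1]); print(n,camera_info(n))
E
```

```text
{'clock': 0.0, 'joint_positions': array([69.79174114, 18.43860513, -4.01594058, 83.17555749,  1.296465  ,
       78.53903054, -3.25881116]), 'qd': array([ 0.02201151, -0.00108265, -0.00628944,  0.09002914, -0.05421665,
       -0.02292044, -0.06077223]), 'effort': array([-3.54869835e-04, -4.93585360e+01, -3.82635221e-01, -3.14330828e+01,
        1.27318333e-02,  1.13724562e-02,  1.40831406e-05]), 'tcp_pos': array([ 0.23287729, -0.60630381,  0.24122293]), 'orientation': array([-1.79892132e+02,  7.00541650e-03,  2.10198991e+01]), 'ft_force': array([0.24833967, 0.14411419, 0.06193146]), 'torque': array([0.01662007, 0.01417351, 0.0127161 ]), 'grip_width': 0.08542444985315747}
side {'fx': 543.0646954545028, 'fy': 543.0646954545028, 'cx': 303.2355655186059, 'cy': 239.20162125263127, 'D': array([0.04504998, 0.        , 0.        , 0.        , 0.        ]), 'rvec': array([ 0.60895592, -2.54616426,  1.30106201]), 'tvec': array([0.52956116, 0.27396593, 1.39005859])}
top {'fx': 568.921333876941, 'fy': 568.921333876941, 'cx': 323.72897111727985, 'cy': 227.79803146421722, 'D': array([-0.12728448,  0.        ,  0.        ,  0.        ,  0.        ]), 'rvec': array([ 2.19254014, -2.14972846,  0.13274903]), 'tvec': array([-0.04610578,  0.61110464,  1.62125283])}
```

View pics/top0.png

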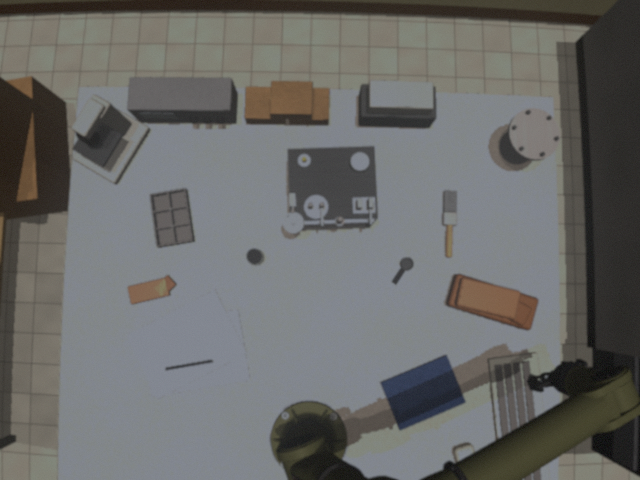

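View pics/side0.png

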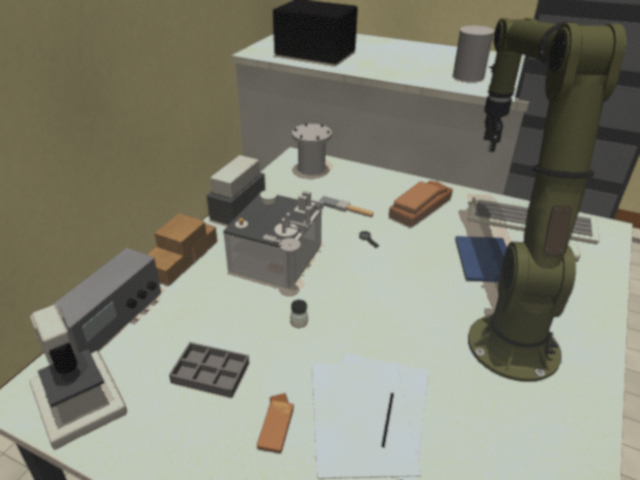

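The top view shows the cabinet at about (288–377, 148–230), with the round catch at left (316,206) and the flat catch at right (364,205). The gate handle is near (339,221) and the jar is at (255,256). The side view agrees. I'll enlarge both.

```bash
python3 - <<'E'
import cv2,numpy as np
a=cv2.imread("pics/top0.png")[140:245,275:390]; b=cv2.imread("pics/side0.png")[180:300,215:335]
a=cv2.resize(a,None,fx=5,fy=5,interpolation=cv2.INTER_CUBIC)
cv2.imwrite("pics/topz.png",cv2.convertScaleAbs(a,alpha=1.6))
E
cat > h.py <<'E'
from workcell import *
import cv2,numpy as np
def ray(n,px,z,ci=None):
    c=ci or camera_info(n); K=np.array([[c['fx'],0,c['cx']],[0,c['fy'],c['cy']],[0,0,1]])
    u=cv2.undistortPoints(np.array([[px]],float),K,np.array(c['D']))[0,0]
    R=cv2.Rodrigues(np.array(c['rvec']))[0]; o=-R.T@np.array(c['tvec']); d=R.T@[u[0],u[1],1]
    return o+d*(z-o[2])/d[2]
def proj(n,P,ci=None):
    c=ci or camera_info(n); K=np.array([[c['fx'],0,c['cx']],[0,c['fy'],c['cy']],[0,0,1]])
    return cv2.projectPoints(np.array(P,float).reshape(-1,1,3),np.array(c['rvec']),np.array(c['tvec']),K,np.array(c['D']))[0][:,0]
E
```

```text
(no output)
```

View pics/topz.png

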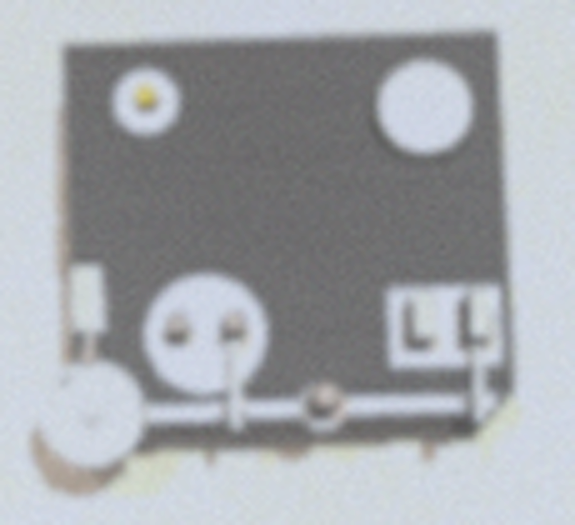

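Run:
```python
from h import *
from scipy.optimize import least_squares
z=lambda x,y:np.array([275+x/5-.4,140+y/5-.4])
C=[((.2,.1,.15),z(65,45)),((.2,-.14,.15),z(496,33)),((.035,.042,.2),z(176,328)),((.035,.012,.2),z(235,324)),((.035,-.088,.198),z(426,317)),((.035,-.118,.198),z(482,312))]
P=np.array([c[0] for c in C]);U=np.array([c[1] for c in C]); ci=camera_info("top")
def T(p,P):
    c,s=np.cos(p[2]),np.sin(p[2]); P=np.atleast_2d(P)
    return np.c_[p[0]+c*P[:,0]-s*P[:,1],p[1]+s*P[:,0]+c*P[:,1],P[:,2]]
r=least_squares(lambda p:(proj("top",T(p,P),ci)-U).ravel(),[.6,0,0],loss='soft_l1')
print(r.x,np.degrees(r.x[2]));print((proj("top",T(r.x,P),ci)-U).round(2))
g=ray("top",z(322,398),.205,ci);h=ray("top",z(90,413),.16,ci)
c,s=np.cos(r.x[2]),np.sin(r.x[2]);inv=lambda q:(q[0]-r.x[0])*np.array([c,-s])+(q[1]-r.x[1])*np.array([s,c])
for q in(g,h):print(q,inv(q))
for n,q in(("round",(.035,.035,.178)),("flat",(.035,-.095,.178))):print(n,T(r.x,q))
for n,px in(("jar",(255,256)),("lens",(405,265))):q=ray("top",px,.03,ci);print(n,q,inv(q))
# side check
sc=camera_info("side");print(proj("side",T(r.x,np.r_[P,[[0,-.14,.15],[0,.1,.15]]]),sc).round(0))
```

```text
[ 0.62142695 -0.03944428  0.05855878] 3.3551708790745898
[[-0.45  0.34]
 [ 0.34 -0.27]
 [ 0.43 -0.5 ]
 [ 0.04 -0.12]
 [-0.25 -0.  ]
 [-0.11  0.59]]
[ 0.61648316 -0.07146607  0.205     ] [-0.0068094  -0.03167756]
[0.61144162 0.05138608 0.16      ] [-0.00465234  0.09125907]
round [[ 0.65431857 -0.00245589  0.178     ]]
flat [[ 0.66192686 -0.13223306  0.178     ]]
jar [0.5259245  0.16371768 0.03      ] [-0.08344863  0.20840303]
lens [ 0.50827202 -0.27260067  0.03      ] [-0.12660652 -0.22613432]
[[223. 231.]
 [261. 191.]
 [283. 219.]
 [288. 213.]
 [302. 197.]
 [306. 192.]
 [319. 204.]
 [286. 247.]]
```

```bash
cat >> h.py <<'E'
from scipy.spatial.transform import Rotation as Ro
def go(x,y,z,yaw):
    s=read_state();R=Ro.from_euler('xyz',s['orientation'],degrees=True)
    t=R.inv().apply(np.array([x,y,z])-s['tcp_pos'])
    a=(R.inv()*Ro.from_euler('xyz',[180,0,yaw],degrees=True)).as_rotvec(degrees=True)
    print(s['clock'],'shift',t.round(4),'turn',a.round(2),s['tcp_pos'].round(4),s['orientation'].round(1),s['ft_force'].round(1),s['grip_width'])
E
python3 -c "
from h import *
go(.625,-.065,.31,3.36)"
```

```text
0.1 shift [ 0.5602 -0.3648 -0.0681] turn [-0.1   0.02 17.66] [ 0.2329 -0.6063  0.2413] [-179.9    0.    21. ] [-1.1  0.1  0.2] 0.08534875333144386
```

jog_arm([
  [[0.085,0.56,-0.365,-0.068,0,0,17.7],[0.085,0.56,-0.365,-0.068,0,0,17.7],[0.085,0.56,-0.365,-0.068,0,0,17.7],[0.085,0.56,-0.365,-0.068,0,0,17.7],[0.085,0.56,-0.365,-0.068,0,0,17.7],[0.085,0.56,-0.365,-0.068,0,0,17.7],[0.085,0.56,-0.365,-0.068,0,0,17.7],[0.085,0.56,-0.365,-0.068,0,0,17.7],[0.085,0.56,-0.365,-0.068,0,0,17.7],[0.085,0.56,-0.365,-0.068,0,0,17.7]],
])

```text
clock: 0.93
tcp_pos: [0.4763, -0.2691, 0.2842]
orientation: [-179.9, 0.1, 3.3]
ft_force: [1.4, -0.7, 0.4]
grip_width: 0.0851
```

```bash
python3 -c "
from h import *
go(.60,-.065,.33,3.36)"
```

```text
0.9333 shift [ 0.1352 -0.1967 -0.0457] turn [-0.09  0.06 -0.05] [ 0.4763 -0.2691  0.2842] [-1.799e+02  1.000e-01  3.300e+00] [ 1.4 -0.7  0.4] 0.08512298690149862
```

jog_arm([
  [[0.085,0.135,-0.197,-0.046,0,0,0],[0.085,0.135,-0.197,-0.046,0,0,0],[0.085,0.135,-0.197,-0.046,0,0,0],[0.085,0.135,-0.197,-0.046,0,0,0],[0.085,0.135,-0.197,-0.046,0,0,0],[0.085,0.135,-0.197,-0.046,0,0,0],[0.085,0.135,-0.197,-0.046,0,0,0],[0.085,0.135,-0.197,-0.046,0,0,0],[0.085,0.135,-0.197,-0.046,0,0,0]],
])

```text
clock: 1.68
tcp_pos: [0.5994, -0.0654, 0.3296]
orientation: [-179.9, 0.1, 3.3]
ft_force: [-0.4, -1.1, -1.6]
grip_width: 0.085
```

Run:
```python
from h import *
s=read_state();ci=camera_info("wrist");np.save("ci.npy",ci,allow_pickle=True);im=camera("wrist")
print(s['tcp_pos'],s['orientation'],s['clock'],s['qd'].round(2));cv2.imwrite("pics/w1.png",im[:,:,::-1])
```

```text
[ 0.59944479 -0.06538137  0.32962029] [-1.79937830e+02  1.39715258e-01  3.30150189e+00] 1.6833 [ 1.34 -0.55  1.45  0.58  0.11 -0.03 -0.09]
```

View pics/w1.png

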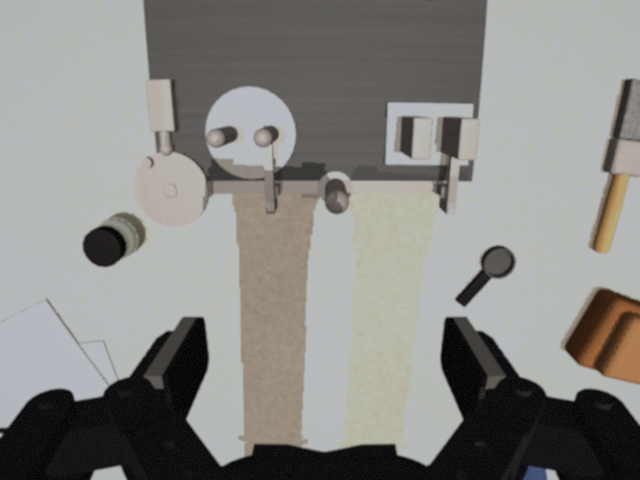

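The wrist view shows the round post tops at (216,138) and (264,136) and the flat bar tops near (422,136) and (468,139). The handle top is at (338,203), the hinge cap at (171,190) and the jar cap at (105,245).

Run:
```python
from h import *
ci=np.load("ci.npy",allow_pickle=True).item()
p=[.62143,-.03944,.05856]
c,s=np.cos(p[2]),np.sin(p[2])
inv=lambda q:(q[0]-p[0])*np.array([c,-s])+(q[1]-p[1])*np.array([s,c])
for n,px,z in(("rf",(216,138),.2),("rs",(264,136),.2),("ff",(422,136),.198),("fs",(468,139),.198),("post",(338,203),.205),("hinge",(171,190),.165),("top left edge",(149,100),.15),("top right",(478,150),.15),("front",(300,180),.15),("jar",(105,245),.062)):
    q=ray("w",px,z,ci);print(n,q.round(4),(1000*inv(q)).round(1))
print(ci['tvec'],-cv2.Rodrigues(ci['rvec'])[0].T@ci['tvec'])
```

```text
rf [0.6568 0.0053 0.2   ] [38.  42.6]
rs [ 0.6595 -0.0247  0.2   ] [38.9 12.5]
ff [ 0.6654 -0.1228  0.198 ] [ 39.  -85.8]
fs [ 0.6657 -0.1523  0.198 ] [  37.6 -115.3]
post [ 0.6209 -0.073   0.205 ] [ -2.5 -33.5]
hinge [0.6147 0.0483 0.165 ] [-1.6 87.9]
top left edge [0.6779 0.0677 0.15  ] [ 62.7 103.6]
top right [ 0.6556 -0.1779  0.15  ] [  26.1 -140.2]
front [ 0.6244 -0.0456  0.15  ] [ 2.6 -6.4]
jar [0.53   0.1611 0.062 ] [-79.6 205.5]
[-0.10034225  0.4971314   0.64889058] [ 0.67960336 -0.06106063  0.46117031]
```

```bash
python3 -c "
from h import *
go(.6563,-.0018,.25,3.36);go(.6563,-.0018,.173,3.36)"
```

```text
1.7333 shift [ 0.0608 -0.0613  0.0795] turn [-0.04  0.14 -0.16] [ 0.5992 -0.0664  0.3296] [-1.8e+02  1.0e-01  3.2e+00] [-0.1 -0.4 -1.1] 0.0849765491370161
1.7333 shift [ 0.061  -0.0612  0.1565] turn [-0.04  0.14 -0.16] [ 0.5992 -0.0664  0.3296] [-1.8e+02  1.0e-01  3.2e+00] [-0.1 -0.4 -1.1] 0.0849765491370161
```

jog_arm([
  [[0.08,0.061,-0.061,0.03,0,0.1,-0.2],[0.08,0.061,-0.061,0.05,0,0.1,-0.2],[0.08,0.061,-0.061,0.06,0,0.1,-0.2],[0.08,0.061,-0.061,0.07,0,0.1,-0.2],[0.08,0.061,-0.061,0.085,0,0.1,-0.2],[0.08,0.061,-0.061,0.105,0,0.1,-0.2],[0.08,0.061,-0.061,0.125,0,0.1,-0.2],[0.08,0.061,-0.061,0.145,0,0.1,-0.2],[0.08,0.061,-0.061,0.156,0,0.1,-0.2],[0.08,0.061,-0.061,0.156,0,0.1,-0.2]],
], grip_force=25)

```text
clock: 2.57
tcp_pos: [0.6541, -0.0049, 0.1707]
orientation: [180.0, 0.4, 3.2]
ft_force: [-0.3, -1.3, 0.5]
grip_width: 0.0795
```

jog_arm([
  [[0.06,0,0,0,0,0,0],[0.05,0,0,0,0,0,0],[0.04,0,0,0,0,0,0],[0.03,0,0,0,0,0,0],[0.02,0,0,0,0,0,0],[0.02,0,0,0,0,0,0],[0.02,0,0,0,0,0,0],[0.02,0,0,0,0,0,0],[0.02,0,0,0,0,0,0],[0.02,0,0,0,0,0,0]],
])

```text
clock: 3.4
tcp_pos: [0.6546, 0.0002, 0.1736]
orientation: [-179.7, 0.2, 3.4]
ft_force: [-3.3, 7.0, 6.6]
grip_width: 0.025
```

jog_arm([
  [[0.02,0,0,0,0,0,0],[0.02,0,0,0,0,0,0],[0.02,0,0,0,0,0,0],[0.02,0,0,0,0,0,0]],
])

```text
clock: 3.73
tcp_pos: [0.6546, 0.0003, 0.1737]
orientation: [-179.7, 0.2, 3.4]
ft_force: [0.5, 0.5, -2.4]
grip_width: 0.0246
```

jog_arm([
  [[0.07,0,0,0,0,0,0],[0.07,0,0,0,0,0,0],[0.07,0,0,0,0,0,0],[0.07,0,0,0,0,0,0],[0.07,0,0,-0.02,0,0,0],[0.07,0,0,-0.05,0,0,0],[0.07,0,0,-0.08,0,0,0],[0.07,0,0,-0.08,0,0,0],[0.07,0,0,-0.08,0,0,0]],
])

```text
clock: 4.48
tcp_pos: [0.6562, 0.0003, 0.2565]
orientation: [-179.7, -0.1, 3.4]
ft_force: [-0.7, -0.3, -1.2]
grip_width: 0.07
```

Run:
```python
from h import *
im=camera("wrist");cv2.imwrite("pics/w2.png",im[:,:,::-1])
p=[.62143,-.03944,.05856];c,s=np.cos(p[2]),np.sin(p[2])
x,y=.037,-.0935
go(p[0]+c*x-s*y,p[1]+s*x+c*y,.173,3.36)
```

```text
4.5333 shift [0.0009 0.1313 0.0808] turn [-0.27  0.1   0.08] [0.6552 0.     0.2545] [-1.797e+02  1.000e-01  3.400e+00] [ 0.5 -0.  -0.7] 0.06997599987304697
```

View pics/w2.png

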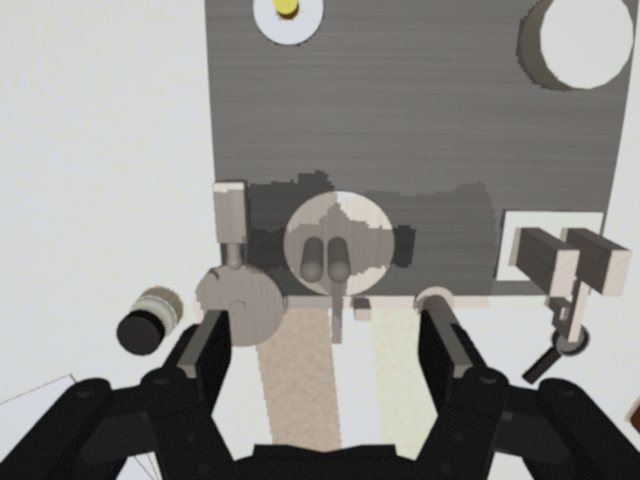

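The round posts now stand together at (312,262) and (339,262). I'll move on to the flat catch.

jog_arm([
  [[0.08,0.001,0.04,0,0,0,0],[0.08,0.001,0.08,0,0,0,0],[0.08,0.001,0.115,0,0,0,0],[0.08,0.001,0.13,0,0,0,0],[0.08,0.001,0.13,0,0,0,0],[0.08,0.001,0.13,0.02,-0.2,0,0],[0.08,0.001,0.13,0.04,-0.2,0,0],[0.08,0.001,0.13,0.06,-0.2,0,0],[0.08,0.001,0.13,0.081,-0.2,0,0],[0.08,0.001,0.13,0.081,-0.2,0,0]],
])

```text
clock: 5.37
tcp_pos: [0.6605, -0.1271, 0.1667]
orientation: [-179.7, 0.6, 3.6]
ft_force: [-1.5, 0.6, -0.7]
grip_width: 0.0799
```

jog_arm([
  [[0.06,0,0,0,0,0,0],[0.05,0,0,0,0,0,0],[0.04,0,0,0,0,0,0],[0.03,0,0,0,0,0,0],[0.02,0,0,0,0,0,0],[0.02,0,0,0,0,0,0],[0.02,0,0,0,0,0,0],[0.02,0,0,0,0,0,0],[0.02,0,0,0,0,0,0],[0.02,0,0,0,0,0,0]],
])

```text
clock: 6.2
tcp_pos: [0.6613, -0.1295, 0.1695]
orientation: [-180.0, 0.5, 3.4]
ft_force: [-1.3, -4.6, 6.2]
grip_width: 0.0252
```

jog_arm([
  [[0.02,0,0,0,0,0,0],[0.02,0,0,0,0,0,0],[0.02,0,0,0,0,0,0],[0.02,0,0,0,0,0,0]],
])

```text
clock: 6.53
tcp_pos: [0.6613, -0.1296, 0.1695]
orientation: [-180.0, 0.5, 3.4]
ft_force: [-0.6, -2.2, -2.0]
grip_width: 0.0251
```

jog_arm([
  [[0.07,0,0,0,0,0,0],[0.07,0,0,0,0,0,0],[0.07,0,0,0,0,0,0],[0.07,0,0,0,0,0,0],[0.07,0,0,-0.03,0,0,0],[0.07,0,0,-0.06,0,0,0],[0.07,0,0,-0.1,0,0,0],[0.07,0,0,-0.1,0,0,0],[0.07,0,0,-0.1,0,0,0]],
])

```text
clock: 7.28
tcp_pos: [0.6639, -0.1288, 0.2734]
orientation: [180.0, 0.1, 3.5]
ft_force: [0.8, 0.3, -0.7]
grip_width: 0.0697
```

Run:
```python
from h import *
print(read_state()['joint_positions'].round(1))
go(.590,-.072,.28,93.4)
```

```text
[ 28.   23.2 -26.8  75.4  10.3  83.9 -84.5]
7.2833 shift [-0.0704 -0.0612 -0.0066] turn [-4.000e-02  1.000e-01 -8.991e+01] [ 0.6639 -0.1288  0.2734] [1.8e+02 1.0e-01 3.5e+00] [ 0.8  0.3 -0.7] 0.0696556637417637
```

jog_arm([
  [[0.06,-0.02,-0.02,-0.007,0,0,7],[0.06,-0.04,-0.04,-0.007,0,0,14],[0.06,-0.07,-0.061,-0.007,0,0,21],[0.06,-0.07,-0.061,-0.007,0,0,28],[0.06,-0.07,-0.061,-0.007,0,0,35],[0.06,-0.07,-0.061,-0.007,0,0,42],[0.06,-0.07,-0.061,-0.007,0,0,49],[0.06,-0.07,-0.061,-0.007,0,0,56],[0.06,-0.07,-0.061,-0.007,0,0,63],[0.06,-0.07,-0.061,-0.007,0,0,70]],
])

```text
clock: 8.12
tcp_pos: [0.5897, -0.0719, 0.2788]
orientation: [179.8, 0.2, -66.6]
ft_force: [-0.7, 0.5, -0.3]
grip_width: 0.0601
```

Run:
```python
from h import *
print(read_state()['joint_positions'].round(1))
go(.590,-.072,.28,-86.6)
```

```text
[  16.2   11.5  -13.8   87.8    2.7   81.3 -154.3]
8.1167 shift [ 0.0002 -0.0002 -0.0012] turn [ 0.19  0.14 20.02] [ 0.5897 -0.0719  0.2788] [179.8   0.2 -66.6] [-0.7  0.5 -0.3] 0.06007083137488449
```

q7 runs the other way and is at its range end, so I'll turn back to yaw +93.

jog_arm([
  [[0.06,0,0,0,0,0,-7],[0.06,0,0,0,0,0,-14],[0.06,0,0,0,0,0,-21],[0.06,0,0,0,0,0,-28],[0.06,0,0,0,0,0,-35],[0.06,0,0,0,0,0,-42],[0.06,0,0,0,0,0,-49],[0.06,0,0,0,0,0,-56],[0.06,0,0,0,0,0,-63],[0.06,0,0,0,0,0,-70]],
])

```text
clock: 8.95
tcp_pos: [0.5891, -0.0716, 0.2774]
orientation: [-179.8, 0.3, 3.8]
ft_force: [-0.0, -0.5, 0.5]
grip_width: 0.0603
```

jog_arm([
  [[0.06,0,0,0,0,0,-7],[0.06,0,0,0,0,0,-14],[0.06,0,0,0,0,0,-21],[0.06,0,0,0,0,0,-28],[0.06,0,0,0,0,0,-35],[0.06,0,0,0,0,0,-42],[0.06,0,0,0,0,0,-49],[0.06,0,0,0,0,0,-56],[0.06,0,0,0,0,0,-63],[0.06,0,0,0,0,0,-70]],
])

```text
clock: 9.78
tcp_pos: [0.5885, -0.0712, 0.276]
orientation: [-179.5, -0.0, 74.2]
ft_force: [-1.0, -0.1, -0.4]
grip_width: 0.0606
```

jog_arm([
  [[0.06,0,0,0,0,0,-7],[0.06,0,0,0,0,0,-14],[0.06,0,0,0,0,0,-20],[0.06,0,0,0,0,0,-20],[0.06,0,0,0,0,0,-20]],
])

```text
clock: 10.2
tcp_pos: [0.5881, -0.0711, 0.275]
orientation: [-179.5, -0.2, 94.0]
ft_force: [0.9, -1.7, -0.2]
grip_width: 0.0603
```

Run:
```python
from h import *
print(read_state()['joint_positions'].round(1))
ci=camera_info("wrist");np.save("ci2.npy",ci,allow_pickle=True);im=camera("wrist");cv2.imwrite("pics/w3.png",im[:,:,::-1])
go(.619,-.0715,.28,93.4)
```

```text
[ 28.8  13.  -28.7  87.6   6.1  81.5   3.7]
10.25 shift [-0.0025  0.0307 -0.0051] turn [-0.51 -0.23  0.59] [ 0.5882 -0.0711  0.2752] [-179.5   -0.2   94. ] [ 0.3 -0.8  0.4] 0.05966915979015046
```

View pics/w3.png

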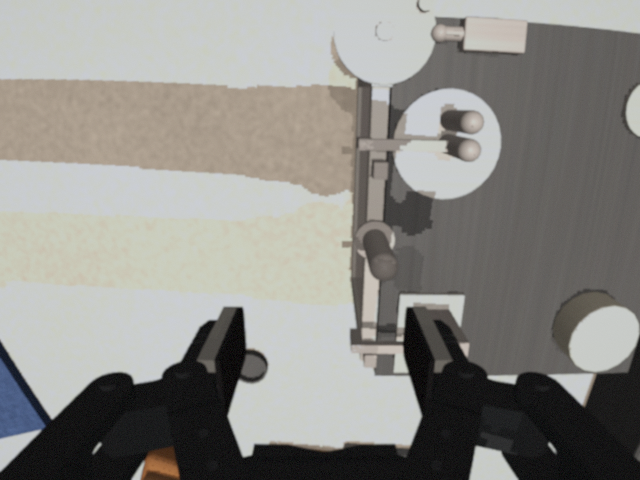

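The handle top is at (383,264), the hinge cap centre at (384,32), and the gate is still shut.

Run:
```python
from h import *
ci=np.load("ci2.npy",allow_pickle=True).item()
print(ray("w",(383,264),.205,ci),ray("w",(376,238),.152,ci),ray("w",(384,32),.165,ci))
go(.619,-.0715,.174,93.4)
```

```text
[ 0.61852327 -0.06800026  0.205     ] [ 0.62094486 -0.07028587  0.152     ] [0.61140853 0.0503519  0.165     ]
10.25 shift [-0.0029  0.0316  0.1009] turn [-0.51 -0.23  0.59] [ 0.5882 -0.0711  0.2752] [-179.5   -0.2   94. ] [ 0.3 -0.8  0.4] 0.05966915979015046
```

jog_arm([
  [[0.06,-0.001,0.03,0,-0.5,-0.2,0.6],[0.06,-0.001,0.031,0,-0.5,-0.2,0.6],[0.06,-0.001,0.031,0.02,-0.5,-0.2,0.6],[0.06,-0.001,0.031,0.045,-0.5,-0.2,0.6],[0.06,-0.001,0.031,0.07,-0.5,-0.2,0.6],[0.06,-0.001,0.031,0.09,-0.5,-0.2,0.6],[0.06,-0.001,0.031,0.098,-0.5,-0.2,0.6],[0.06,-0.001,0.031,0.099,-0.5,-0.2,0.6],[0.06,-0.001,0.031,0.099,-0.5,-0.2,0.6]],
])

```text
clock: 11.0
tcp_pos: [0.6183, -0.0696, 0.1762]
orientation: [-180.0, -0.0, 93.3]
ft_force: [-0.2, -0.2, 0.6]
grip_width: 0.0598
```

jog_arm([
  [[0.04,0,0,0,0,0,0],[0.03,0,0,0,0,0,0],[0.02,0,0,0,0,0,0],[0.01,0,0,0,0,0,0],[0.005,0,0,0,0,0,0],[0.005,0,0,0,0,0,0],[0.005,0,0,0,0,0,0],[0.005,0,0,0,0,0,0],[0.005,0,0,0,0,0,0]],
], grip_force=40)

```text
clock: 11.75
tcp_pos: [0.6193, -0.0696, 0.1775]
orientation: [179.9, -0.0, 93.3]
ft_force: [1.2, 0.2, 5.7]
grip_width: 0.0151
```

```bash
cat > arc.py <<'E'
import sys
from h import *
# arc about hinge starting at measured TCP; gate turns clockwise
s=read_state();R=Ro.from_euler('xyz',s['orientation'],degrees=True);H=np.array([.6115,.054])
t=s['tcp_pos'];v=t[:2]-H;ang=np.degrees(np.arctan2(v[1],v[0]));print('r',np.hypot(*v),'dir',ang,'gate~',-(ang+86.6)%360)
go(*t,93.4)
step,n=float(sys.argv[1]),int(sys.argv[2])
for i in range(1,n+1):
    a=-step*i;w=.125*np.array([np.cos(np.radians(ang+a)),np.sin(np.radians(ang+a))])
    d=R.inv().apply(np.r_[H+w,.174]-t);print(d.round(4),-a)
E
python3 arc.py 4 10
```

```text
r 0.12388621772370512 dir -86.38527412337557 gate~ 359.7852741233756
11.75 shift [0. 0. 0.] turn [ 0.14 -0.01 -0.06] [ 0.6193 -0.0696  0.1775] [179.9  -0.   93.3] [1.2 0.2 5.7] 0.01505729205767802
[-0.0009 -0.0087  0.0035] 4.0
[ 0.     -0.0174  0.0035] 8.0
[ 0.0015 -0.026   0.0034] 12.0
[ 0.0036 -0.0345  0.0034] 16.0
[ 0.0062 -0.0428  0.0034] 20.0
[ 0.0095 -0.0509  0.0034] 24.0
[ 0.0132 -0.0588  0.0034] 28.0
[ 0.0176 -0.0663  0.0033] 32.0
[ 0.0224 -0.0736  0.0033] 36.0
[ 0.0277 -0.0805  0.0033] 40.0
```

jog_arm([
  [[0.005,0,-0.005,0,0,0,2],[0.005,0,-0.013,0,0,0,6],[0.005,0.001,-0.022,0,0,0,10],[0.005,0.003,-0.03,0,0,0,14],[0.005,0.005,-0.039,0,0,0,18],[0.005,0.008,-0.047,0,0,0,22],[0.005,0.012,-0.055,0,0,0,26],[0.005,0.016,-0.063,0,0,0,30],[0.005,0.02,-0.07,0,0,0,34],[0.005,0.025,-0.077,0,0,0,38]],
])

```text
clock: 12.58
tcp_pos: [0.5424, -0.0479, 0.1776]
orientation: [179.7, -0.3, 55.2]
ft_force: [6.2, 2.5, 0.0]
grip_width: 0.0152
```

```bash
python3 arc.py 4 10
```

```text
r 0.12317393509965928 dir -124.15014871548127 gate~ 37.55014871548127
12.5833 shift [0. 0. 0.] turn [  0.34  -0.2  -38.21] [ 0.5424 -0.0479  0.1776] [179.7  -0.3  55.2] [6.2 2.5 0. ] 0.015221744294607186
[-0.0016 -0.0087  0.0035] 4.0
[-0.0008 -0.0174  0.0035] 8.0
[ 0.0006 -0.026   0.0034] 12.0
[ 0.0026 -0.0345  0.0034] 16.0
[ 0.0052 -0.0428  0.0034] 20.0
[ 0.0084 -0.051   0.0034] 24.0
[ 0.0121 -0.0588  0.0034] 28.0
[ 0.0164 -0.0664  0.0033] 32.0
[ 0.0212 -0.0737  0.0033] 36.0
[ 0.0265 -0.0807  0.0033] 40.0
```

jog_arm([
  [[0.005,-0.001,-0.009,0,0,0,4],[0.005,0,-0.017,0,0,0,8],[0.005,0.001,-0.026,0,0,0,12],[0.005,0.003,-0.034,0,0,0,16],[0.005,0.006,-0.043,0,0,0,20],[0.005,0.009,-0.051,0,0,0,24],[0.005,0.013,-0.059,0,0,0,28],[0.005,0.017,-0.066,0,0,0,32],[0.005,0.022,-0.073,0,0,0,36],[0.005,0.027,-0.08,0,0,0,40]],
])

```text
clock: 13.42
tcp_pos: [0.4942, 0.0202, 0.1776]
orientation: [179.9, -0.7, 15.0]
ft_force: [10.2, -0.3, -5.2]
grip_width: 0.015
```

```bash
python3 arc.py 4 4
```

```text
r 0.12207059666868407 dir -163.92077902601247 gate~ 77.32077902601247
13.4167 shift [0. 0. 0.] turn [  0.55  -0.53 -78.39] [0.4942 0.0202 0.1776] [179.9  -0.7  15. ] [10.2 -0.3 -5.2] 0.014953481446543576
[-0.0028 -0.0087  0.0035] 4.0
[-0.0021 -0.0174  0.0035] 8.0
[-0.0007 -0.026   0.0035] 12.0
[ 0.0012 -0.0345  0.0036] 16.0
```

jog_arm([
  [[0.005,0,-0.009,0,0,0,4],[0.005,0.001,-0.017,0,0,0,8],[0.005,0.002,-0.026,0,0,0,12],[0.005,0.002,-0.026,0,0,0,12],[0.005,0.002,-0.026,0,0,0,12],[0.005,0.002,-0.026,0,0,0,12],[0.005,0.002,-0.026,0,0,0,12],[0.005,0.002,-0.026,0,0,0,12],[0.005,0.002,-0.026,0,0,0,12],[0.005,0.002,-0.026,0,0,0,12]],
])

```text
clock: 14.25
tcp_pos: [0.4901, 0.0448, 0.1776]
orientation: [-180.0, -0.8, 3.0]
ft_force: [4.7, -2.9, -1.3]
grip_width: 0.0147
```

```bash
python3 arc.py 4 1
python3 - <<'E'
from h import *
a=camera("top");a=cv2.resize(a[140:275,235:405],None,fx=3.5,fy=3.5,interpolation=cv2.INTER_CUBIC)
w=camera("wrist");cv2.imwrite("pics/top4.png",a[:,:,::-1]);cv2.imwrite("pics/w4.png",w[:,:,::-1])
E
```

```text
r 0.12171886187911186 dir -175.66200083477156 gate~ 89.06200083477157
14.25 shift [0. 0. 0.] turn [  0.61  -0.62 -90.39] [0.4901 0.0448 0.1776] [-180.    -0.8    3. ] [ 4.7 -2.9 -1.3] 0.014735355700879867
[-0.0032 -0.0086  0.0035] 4.0
```

View pics/w4.png

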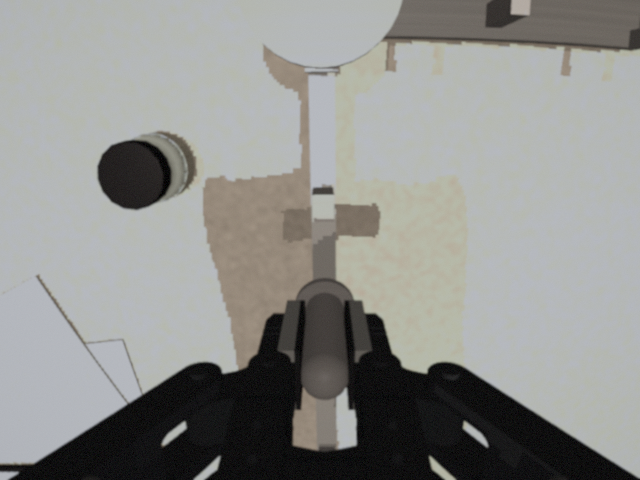

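View pics/top4.png

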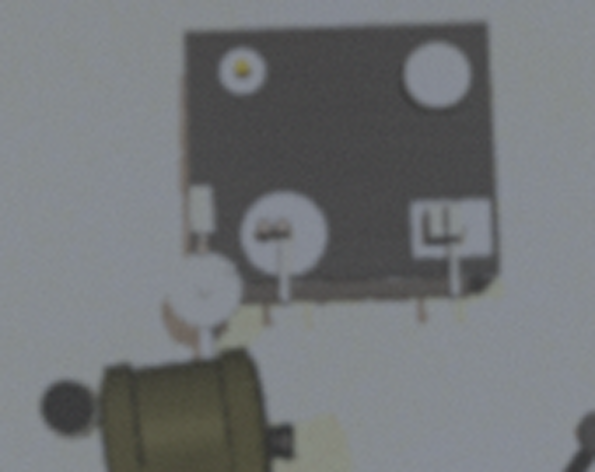

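The post at (325,345) is between the pads and the gate stands square to the front. In the top view both jaw pairs are together, at about (272,230) and (440,228), and the jar and lens look unmoved. I'm handing in.

```bash
python3 -c "
from h import *
go(.49,.045,.1776,3);hand_in()"
```

```text
14.35 shift [-0.0001 -0.0002 -0.    ] turn [-0.01 -0.78  0.01] [0.4901 0.0448 0.1776] [-180.    -0.8    3. ] [ 4.7 -1.1 -0.6] 0.01465847642628922
the job is handed in; nothing more can be done
```

I squeezed the round-post catch and then the flat-bar catch. I then swung the gate past its detent to about 89° by its handle and handed in at 14.35 s, still gripping it. `hand_in` gives no verdict, so these are my own last checks:

- **Catches:** the jaws closed to about 25 mm on both, against the 26 mm expected when fully squeezed. The last top picture shows both pairs still together.
- **Gate:** the 89° comes from the gripper's position about the hinge, and the wrist picture agrees. The arm was still, with the post between the pads at 40 N set grip force and about 5 N at the wrist.
- **Bystanders:** nothing looked moved among those in the last two pictures (jar, lens, mount pot). The rock, rock slice, brush and tray were outside those pictures, and the arm never worked near them at low height.

**Disagreements:**
- **Wrist joint limit:** I first turned the wrist the wrong way, and joint 7 read -154.3° (rounded) against a limit of -154.24°. I turned it back at once. I can't rule out that this counts as passing its range.
- **Position offsets:** the catches were 2–3 mm off in y from the top-camera fit. The grip point sat 122–124 mm from my hinge estimate, against the stated 125 mm. Neither affected the grasps.

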